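Fit the tube carousel to the rotator's spindle flat and hold it for tightening

ROBOT

A 6-joint arm with a two-finger parallel gripper is mounted at the origin on the work surface. World frame = base frame: x ahead of the robot, y to its left, z up, the work surface at z = 0. Lengths are in m, angles in rad, forces in N, time in s.
With the tool pointing down it reaches from about 0.25 to 0.775 m from the base axis. Payload 4 kg.
Tool frame: the origin (TCP) lies at the very end of the fingers, on their centre line; the grasp point (between the pads) lies 19 mm behind it; y points along the fingers, x is the direction in which the jaws open and shut, and the axes are right-handed (so a half turn about y gives the same grasp; the last joint's range is limited). The gripper opens to 94 mm and grips with 3 to 60 N. Pads are 16 mm wide; open, the fingers measure 119 mm over their backs; the gripper's body (75 mm by 177 mm) begins 78 mm behind the grasp point.
Start: joints at [-1.435, 0.087, 1.371, -0, 1.684, -0.103], TCP at [0.13, -0.534, 0.206] pointing down, gripper open.
Joint ranges: [-3.1, 3.1], [-0.76, 2.03], [0.27, 2.55], [-1.08, 4.22], [0.17, 2.65], [-2.57, 2.57]. Speed limits (rad/s): [2.79, 2.79, 3.14, 3.14, 3.14, 3.14].

INTERFACE

Orientations are given as [roll, pitch, yaw] about the fixed x, y, z axes, in that order (R = Rz(yaw) Ry(pitch) Rx(roll)).
In Python, from bench import robot gives the robot as it stands.
- The arm moves only by the shell command python3 -m handwheel 'ROWS' [OPENING]. ROWS is JSON, a list of rows, each an object with "delta_pos": the shift along the tool's x, y, z in mm, a list of three; "yaw": the turn about the tool's y in rad. A call has 1 to 12 rows; each row is the pose to reach, as a shift and turn from the pose commanded when the call began, along the tool's axes at that moment; what a row does not reach only later rows make up. A row lasts 1/10 s, in which the tool goes at most 50 mm and 8.59 degrees, less where a joint would pass 70% of its speed; a pose out of reach is approached as far as the arm can. A call with a gripper value outside its range is refused whole. OPENING is the closure in counts, from 0 (fully open) to 255 (shut), set as the call begins (- or left out, the last holds). The fingers move at their own pace and stop on an object; the grip force is fixed at half the most. Time passes only in rows, so rows that repeat a pose let the fingers close. It gives the time, the measured TCP pose, the force and the opening at its end, in the units of the state.
- robot.get_obs(): the state, without advancing time (a new reading comes with each control period).
- robot.snapshot(name): name is "side" or "top"; returns a dict with "image" (400x640x3 uint8, red, green, blue), "fx", "fy", "cx", "cy" (pixels), "rvec" (rotation vector, rad) and "tvec" (3), from world to camera coordinates, as OpenCV has them. Camera axes: x right, y down, z forward; pixel columns grow to the right and rows downward; lengths in m; the calibration is good to about 2 mm. A picture is of the moment at which its call begins. There is no depth.
- robot.close_job(): hands the job in, once; it reports no verdict.
The state is a dict: "time": time; "joint_positions": joint angles; "qvel": joint speeds; "joint_torque": joint torques, N m; "tool_pos": TCP position; "ee_rot": TCP orientation; "wrist_force": force on the tool from outside, world axes, zero at the start; "wrist_torque": the same for the moment, N m; "width": finger opening in m.
Only numpy, scipy, OpenCV 4.12 (cv2) and the standard library are available. Lean on these libraries where they do the work, as an engineer would, in place of code of your own. Each camera call takes 0.05 s, during which the arm holds its last target.

TASK

Get the tube rotator's carousel ready for its screw to be tightened: pinch the bare upright spindle with the fingers and turn it until its set-screw flat faces the front of the rotator (the side with the dial and display, towards you) and can be felt squarely between the fingers. Then pick the carousel up by its hub and lower it over the spindle with its black thumb-screw on that flat, facing the front, down to about 5 mm above the bearing so that it will not rub. Finish still gripping the hub and holding it there, not resting on the bearing and not let go, and leave the tube rack, the cream cassette and the teal basin where they stand.

Things in the scene. Friction and masses are not known exactly. Their poses are not given: they have to be found in the camera images.
- rotator: The tube rotator, fixed to the bench: cream base housing 190 x 150 x 44 mm (x, y, z), on it a cream drive unit 110 x 116 mm, its top 128 mm high, between grey cheeks with black knobs out to y = +-81 mm. Origin at the centre of its underside, below the spindle's axis; z up; -x is its front, roughly towards the robot: there the base has a ledge with display, black dial and green switch on top.
- bearing (a point): Centre of the rotator's bearing face, 34 mm in diameter, where the spindle comes out: on the spindle's upright axis, 136 mm above the bench. Axes as the rotator's (-x to its front, z up).
- spindle (a joint): Turn of the bright upright steel spindle (rad), anticlockwise from above; 0: its flat faces the rotator's front. Starts 0.4 to 1.5. It turns against 0.06 N m of friction and stays where left. It stands 48 mm above the bearing face: lowest 8 mm round, 20 mm thick; above that D-shaped, 16 mm from flat to round back; top 3.5 mm tapered.
- flat (a point): The milled set-screw flat, darkened, 16 mm wide, from 8 to 44 mm above the bearing face. Origin at its centre, 26 mm above the bearing face, 6 mm from the spindle's axis; -x points square out of the flat, z up. Fingers that close on it nearly squarely turn the spindle square by themselves; closed squarely they stand 16 mm apart, else up to 20 mm.
- hub (a point): Centre of the carousel's aluminium hub, half-way up; z along its bore, thumb-screw on its -x side. Hub 40 mm round, 46 mm high, foot 23 mm below this point, two grip flats at y = +-20.5 mm (41 mm across, 18 mm wide, from 13 mm below to 23 mm above this point), 22.4 mm bore right through. The carousel is loose, about 0.26 kg, and starts flat on the bench, hub up.
- disc (a point): Centre of the top face of the carousel's blue disc, on the hub's axis, 13 mm below hub. Disc 150 mm in diameter, 4 mm thick, with 12 black rubber-lined tube holes; their rims stand 2.5 mm above this face, 48 to 70 mm from the axis.
- screw (a point): Centre of the carousel's black thumb-screw head, 16 mm in diameter, 12 mm long, 34 mm from the hub's axis on its -x side, 3 mm above hub. At the same height the screw's 5 mm nose sticks into the bore, to 7.5 mm from the axis, so the hub goes right down the spindle only with the nose over the flat (within about 20 degrees).
- rack: Bystander: blue tube rack with green- and red-capped tubes, 71 x 113 mm and 103 mm high, loose; origin at the centre of its underside.
- cassette: Bystander: cream three-row tube cassette with green-capped tubes, 75 x 74 mm and 117 mm high, loose; origin at the centre of its underside.
- basin: Bystander: teal bowl, 130 mm across and 48 mm high, loose; origin at the centre of its underside.
Not all that is in view belongs to the job. What is shaped like the part that bears hub but brown or yellow is not meant.

How it is judged:
On the way, in this order (a step that is already met when the one before it is completed fails the run):
1. the fingers press squarely on the spindle's flat, with the flat facing the rotator's front (contact force between the fingers and spindle_c0 above 1.5 N and value of joint spindle between -0.2 and 0.2 rad), for 0.2 s.
2. the fingers carry the carousel, lifted higher than the spindle's middle (z of hub in the frame of bearing above 0.06 m and contact force between the fingers and carousel above 1 N), for 0.1 s.
At the end, for the whole second after the job is handed in: Carousel upright on the spindle (4 degrees, 4 mm), hub foot 2 to 9 mm above the bearing; flat within 0.25 rad of the rotator's front, thumb-screw head within 9 mm of the front line and of the line square to the flat; fingers grip the hub (over 2 N), at rest (z of hub in the frame of bearing between 0.025 and 0.032 m and horizontal distance between hub and bearing below 0.004 m and angle between hub's own z axis and vertical below 0.07 rad and value of joint spindle between -0.25 and 0.25 rad and y of screw in the frame of bearing between -0.009 and 0.009 m and x of screw in the frame of bearing below -0.025 m and y of screw in the frame of flat between -0.009 and 0.009 m and contact force between the fingers and carousel above 2 N and distance between the grasp point and hub below 0.04 m and linear speed of carousel below 0.02 m/s); the arm keeps its last pose, push and grip.
It fails at once if the rack is pushed more than 20 mm or tipped (distance of rack from where it was at the start of the episode above 0.02 m or angle between rack's own z axis and vertical above 0.3 rad).
It fails at once if the cassette is pushed more than 20 mm or tipped (distance of cassette from where it was at the start of the episode above 0.02 m or angle between cassette's own z axis and vertical above 0.3 rad).
It fails at once if the basin is pushed more than 20 mm or tipped (distance of basin from where it was at the start of the episode above 0.02 m or angle between basin's own z axis and vertical above 0.3 rad).
It also fails if it takes over 58 s, if anything falls off the work surface, if the arm or the gripper's body presses on something with over 40 N, if the wrist force passes 120 N, or if a joint passes its speed limit or range.

## Working session

There is one attempt and no reset: what is moved stays moved. The work goes in short steps, Python scripts to look and compute and a shell command to move; the robot and the scene stay as the last step left them, time stands still between calls to the robot, and variables do not carry over. Pictures are saved under pics/ and viewed, and the job is handed in when it is done.

```bash
mkdir -p pics; ls; python3 - <<'E'
from bench import robot
import cv2
print(robot.get_obs())
for n in("side","top"):
    s=robot.snapshot(n); cv2.imwrite(f"pics/{n}0.png",s["image"][:,:,::-1])
    print(n,{k:v for k,v in s.items() if k!="image"})
E
```

```text
pics
{'time': 0.0, 'joint_positions': array([-1.43508284e+00,  8.79561521e-02,  1.37222517e+00, -1.51225397e-05,
        1.68359183e+00, -1.03109080e-01]), 'qvel': array([-0.0006314 ,  0.00147408, -0.0002202 ,  0.00110519,  0.00019581,
       -0.00016718]), 'joint_torque': array([ 7.73013599e-04, -3.40187895e+01, -3.02423000e+01,  7.19233369e-02,
        3.30881635e-02, -1.77023749e-04]), 'tool_pos': array([ 0.13001952, -0.53385599,  0.2043183 ]), 'ee_rot': array([-1.57058685,  0.00217047, -1.33197521]), 'wrist_force': array([-0.66443259, -0.02524066,  0.00752998]), 'wrist_torque': array([-0.05196637, -0.04212378,  0.02437922]), 'width': 0.09405529225429145}
side {'fx': 402.5448394462089, 'fy': 402.5448394462089, 'cx': 313.0565870237797, 'cy': 201.90448633889542, 'rvec': array([ 0.98696432, -2.46640457,  1.05163316]), 'tvec': array([0.41305308, 0.32235411, 0.81694889])}
top {'fx': 491.6695751980853, 'fy': 491.6695751980853, 'cx': 321.6281404465143, 'cy': 203.78040749904326, 'rvec': array([ 2.05951417, -2.15393288,  0.22627023]), 'tvec': array([0.09113561, 0.54664889, 1.09418663])}
```

View pics/side0.png

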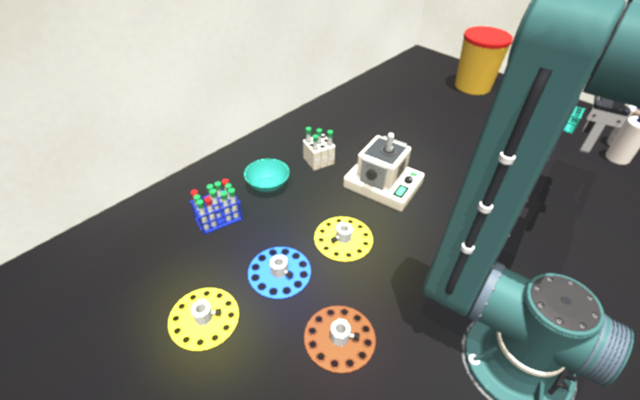

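View pics/top0.png

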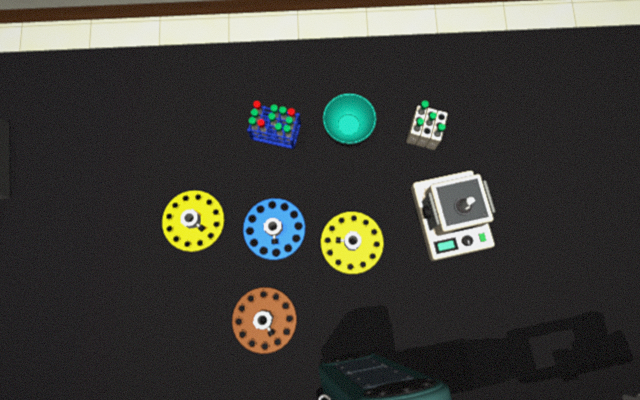

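The carousel-shaped things in the top view are yellow (193,221), blue (274,228), yellow (352,242) and brown (264,320). Only the blue disc at (274,228), side (279,270), fits the description. I'll enlarge it and the rotator at top (455,215).

```bash
cat > h.py <<'E'
import numpy as np, cv2
def cam(s):
    R,_=cv2.Rodrigues(np.array(s["rvec"])); K=np.array([[s["fx"],0,s["cx"]],[0,s["fy"],s["cy"]],[0,0,1.]])
    return R,np.array(s["tvec"]),K
def ray(s,u,v):
    R,t,K=cam(s); d=R.T@np.linalg.solve(K,[u,v,1.]); return -R.T@t,d
def onz(s,u,v,z):
    c,d=ray(s,u,v); return c+d*(z-c[2])/d[2]
def proj(s,p):
    R,t,K=cam(s); return cv2.projectPoints(np.array(p,float).reshape(-1,3),np.array(s["rvec"]),t,K,None)[0].reshape(-1,2)
def crop(s,u0,v0,w,h,f,name):
    c=s["image"][v0:v0+h,u0:u0+w,::-1]; cv2.imwrite(name,cv2.resize(np.ascontiguousarray(c),None,fx=f,fy=f,interpolation=cv2.INTER_CUBIC))
E
python3 - <<'E'
from bench import robot
from h import *
import pickle
a=robot.snapshot("top");b=robot.snapshot("side"); pickle.dump((a,b),open("s0.pkl","wb"))
for n,s in (("top",a),("side",b)): print(n,ray(s,320,200))
crop(a,405,160,100,110,7,"pics/rt.png"); crop(b,335,120,100,100,6,"pics/rs.png")
crop(a,234,188,80,80,7,"pics/ct.png"); crop(b,239,235,80,70,7,"pics/cs.png")
E
```

```text
top (array([0.30390521, 0.07062743, 1.18618231]), array([ 2.21157004e-01, -5.62293418e-04, -9.75273986e-01]))
side (array([0.05345798, 0.5522023 , 0.79633245]), array([ 0.48120296, -0.53999218, -0.69077642]))
```

View pics/rt.png

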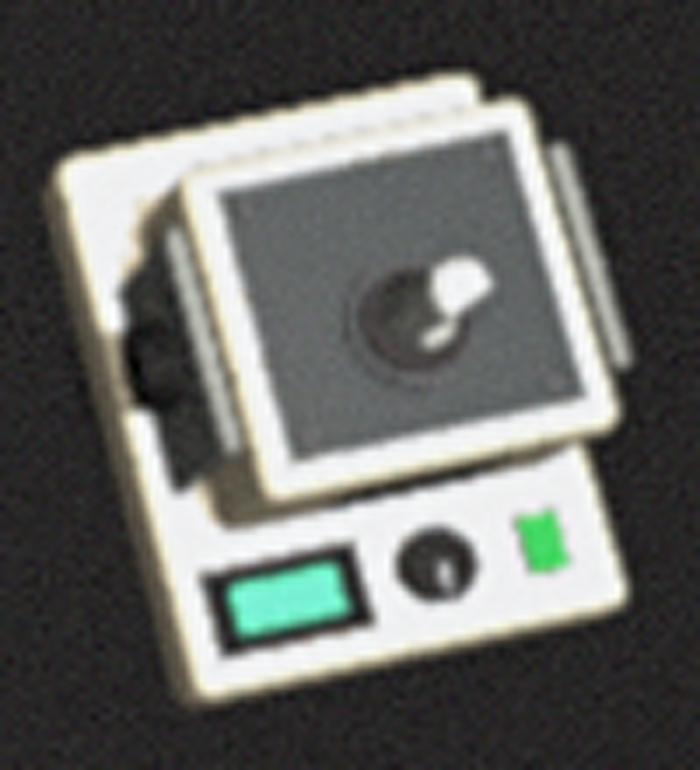

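View pics/rs.png

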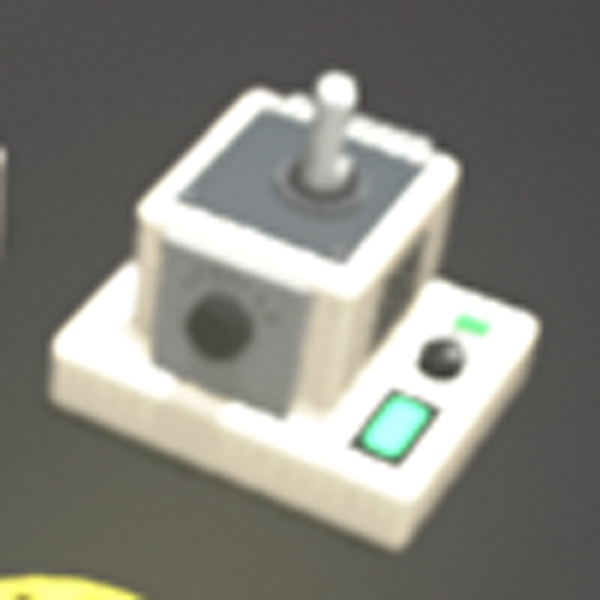

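View pics/ct.png

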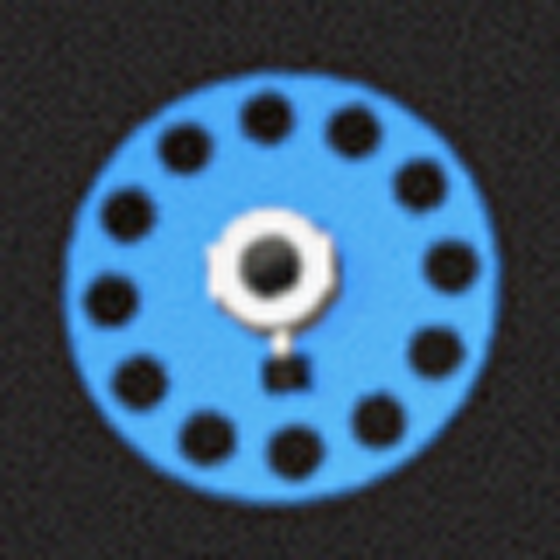

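View pics/cs.png

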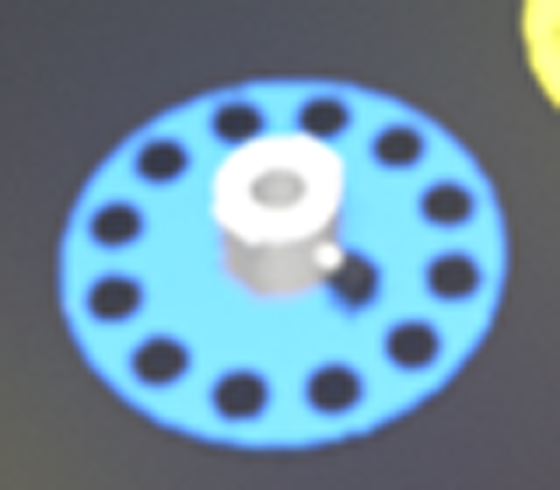

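```bash
python3 - <<'E'
from h import *
import pickle
a,b=pickle.load(open("s0.pkl","rb"))
def px(x,y,u0,v0,f): return u0+(x+.5)/f-.5, v0+(y+.5)/f-.5
T=lambda x,y:px(x,y,405,160,7); S=lambda x,y:px(x,y,335,120,6)
P=np.array([onz(a,*T(*q),.128)[:2] for q in [(183,182),(525,98),(620,425),(268,500)]])
print("drive top corners",P,"mean",P.mean(0),"sides",np.linalg.norm(P-np.roll(P,-1,0),axis=1))
e=(P[0]-P[3]+P[1]-P[2]); print("yaw from +x", np.arctan2(e[1],e[0]))
e2=(P[0]-P[1]+P[3]-P[2]); print("yaw from +y", np.arctan2(-e2[0],e2[1]))
P=np.array([onz(b,*S(*q),.128)[:2] for q in [(262,90),(462,165),(352,295),(138,212)]])
print("side drive",P,"mean",P.mean(0),"sides",np.linalg.norm(P-np.roll(P,-1,0),axis=1))
F=np.array([onz(a,*T(*q),.044)[:2] for q in [(195,698),(630,600),(55,160)]]); print("base front corners top",F,np.linalg.norm(F[0]-F[1]),np.linalg.norm(F[0]-F[2]))
d=F[0]-F[1]; print("yaw",np.arctan2(-d[0],d[1]))
print("bearing top",onz(a,*T(412,322),.136)[:2],"spindle top",onz(a,*T(462,283),.184)[:2])
print("bearing side",onz(b,*S(325,182),.136)[:2],"spindle top",onz(b,*S(337,90),.184)[:2])
# blue
C=lambda x,y:px(x,y,234,188,7); D=lambda x,y:px(x,y,239,235,7)
for s,n in((a,"t"),(b,"s")):
    h=cv2.cvtColor(s["image"],cv2.COLOR_RGB2HSV); m=cv2.inRange(h,(95,90,120),(108,255,255))
    cs=cv2.findContours(m,0,2)[0]; c=max(cs,key=cv2.contourArea)
    W=np.array([onz(s,*q,.010)[:2] for q in c[:,0,:].astype(float)]).astype(np.float32)
    print(n,cv2.boundingRect(c),cv2.fitEllipse(c)[0],"disc",cv2.minEnclosingCircle(W))
print("hub top",onz(a,*C(272,268),.046),onz(b,*D(278,188),.046))
print("screw",onz(a,*C(286,374),.026),onz(b,*D(354,278),.026))
E
```

```text
drive top corners [[ 0.56546774 -0.17672092]
 [ 0.58800889 -0.28786057]
 [ 0.48131798 -0.30548805]
 [ 0.4626932  -0.19373755]] mean [ 0.52437195 -0.24095177] sides [0.11340249 0.10813732 0.1132919  0.10417376]
yaw from +x 0.16390914534949663
yaw from +y 0.18263350314949123
side drive [[ 0.58354927 -0.28884899]
 [ 0.47977741 -0.30458535]
 [ 0.4610636  -0.19032824]
 [ 0.56584614 -0.17176025]] mean [ 0.5225591  -0.23888071] sides [0.10495824 0.1157795  0.10641499 0.11841948]
base front corners top [[ 0.41031129 -0.18420805]
 [ 0.43632078 -0.3316565 ]
 [ 0.59598466 -0.15332408]] 0.14972487665712625 0.18822438261300167
yaw 0.17460102372745331
bearing top [ 0.51536746 -0.24190802] spindle top [ 0.51686863 -0.2437364 ]
bearing side [ 0.51243059 -0.2398252 ] spindle top [ 0.51520854 -0.24150244]
t (243, 198, 63, 62) (273.7874755859375, 228.61593627929688) disc ((0.5058526992797852, 0.18483808636665344), 0.07608591765165329)
s (248, 247, 63, 52) (278.972412109375, 272.30206298828125) disc ((0.5050201416015625, 0.18487092852592468), 0.07590547204017639)
hub top [0.50524995 0.1844615  0.046     ] [0.50574024 0.18483174 0.046     ]
screw [0.47207402 0.18253694 0.026     ] [0.47228399 0.18308201 0.026     ]
```

```bash
python3 - <<'E'
from h import *
import pickle
a,b=pickle.load(open("s0.pkl","rb"))
def px(x,y,u0,v0,f): return u0+(x+.5)/f-.5, v0+(y+.5)/f-.5
ax=np.array([.516,-.242])
for nm,s,q in (("t",a,px(438,332,405,160,7)),("s",b,px(343,165,335,120,6))):
    p=onz(s,*q,.144)[:2]-ax; print(nm,p,np.hypot(*p),"theta",(np.arctan2(p[1],p[0])-np.pi-.172)%(2*np.pi))
    print(proj(s,[[*ax,.136],[*ax,.144],[*ax,.184]]))
crop(a,455,190,30,28,20,"pics/st.png"); crop(b,378,126,26,30,20,"pics/ss.png")
E
```

```text
t [-0.00575576 -0.00520411] 0.007759607980803961 theta 0.563107341115562
[[463.43999853 205.286289  ]
 [464.45882759 204.50866217]
 [469.78592253 200.44272791]]
s [-0.00744936 -0.00444238] 0.008673385790715617 theta 0.3657269755647059
[[388.15149988 149.02943108]
 [388.55175135 146.65081258]
 [390.61533917 134.38730224]]
```

View pics/st.png

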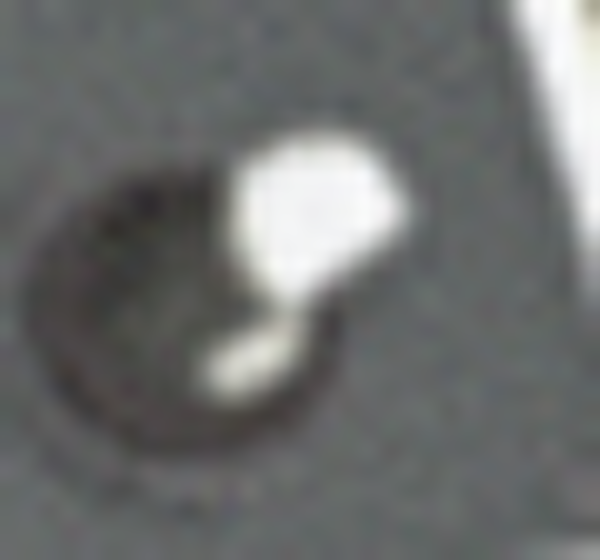

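View pics/ss.png

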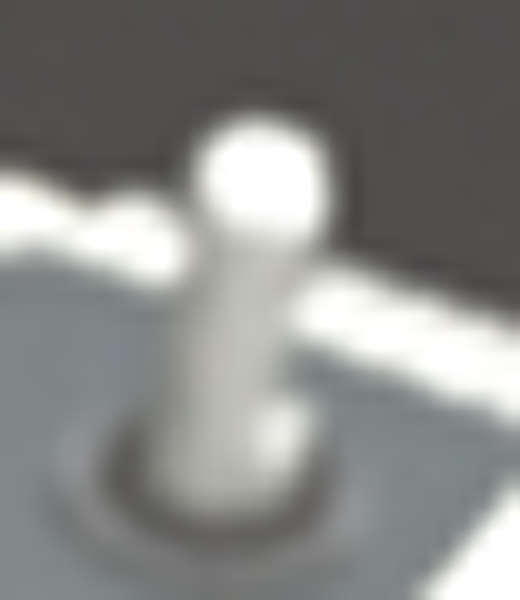

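```bash
python3 - <<'E'
from h import *
import pickle
a,b=pickle.load(open("s0.pkl","rb"))
T=lambda x,y:(455+(x+.5)/20-.5,190+(y+.5)/20-.5)
for z,q0,q1 in((.182,(290,308),(405,222)),(.144,(215,380),(305,332))):
    p,q=[onz(a,*T(*k),z)[:2] for k in(q0,q1)]; d=p-q
    n=np.arctan2(d[1],d[0])+np.pi/2  # chord normal
    print(p,q,np.hypot(*d),"theta",(n-np.pi-.172)%np.pi, (n-np.pi-.172)%(2*np.pi))
E
```

```text
[ 0.50694932 -0.24000372] [ 0.51556086 -0.2529764 ] 0.015570771373843028 theta 0.4140298038372349 0.4140298038372349
[ 0.50707134 -0.24281768] [ 0.51191353 -0.25308976] 0.011356157536273007 theta 0.2685017671176612 0.2685017671176612
```

```bash
cat >> h.py <<'E'
def go(x,y,z,yaw):
    from bench import robot
    o=robot.get_obs(); p=o["tool_pos"]; w=o["ee_rot"][2]; d=np.array([x,y,z])-p
    c,s=np.cos(w),np.sin(w)
    dy=-((yaw-w+np.pi)%(2*np.pi)-np.pi)
    print("t %.2f at"%o["time"],p.round(4),"rpy",o["ee_rot"].round(3),"w",round(o["width"],4),"F",o["wrist_force"].round(1))
    print("delta mm",(1000*np.array([d[0]*c+d[1]*s,-d[2],-s*d[0]+c*d[1]])).round(1),"yaw",round(dy,3))
E
python3 -c "from h import *; go(.516,-.242,.25,.65)"
```

```text
t 0.20 at [ 0.1301 -0.5341  0.2048] rpy [-1.571e+00  1.000e-03 -1.332e+00] w 0.0942 F [0.3 0.4 0.3]
delta mm [-192.5  -45.2  444.1] yaw -1.982
```

```bash
python3 -m handwheel '[{"delta_pos":[0,-45,0],"yaw":0},{"delta_pos":[-20,-65,40],"yaw":-0.14},{"delta_pos":[-38,-65,85],"yaw":-0.28},{"delta_pos":[-56,-65,130],"yaw":-0.42},{"delta_pos":[-74,-65,172],"yaw":-0.56},{"delta_pos":[-92,-65,214],"yaw":-0.7},{"delta_pos":[-110,-65,256],"yaw":-0.84},{"delta_pos":[-128,-65,298],"yaw":-0.98},{"delta_pos":[-146,-65,340],"yaw":-1.12},{"delta_pos":[-164,-65,380],"yaw":-1.26},{"delta_pos":[-180,-65,420],"yaw":-1.4},{"delta_pos":[-192,-65,444],"yaw":-1.54}]' 0
python3 -c "from h import *; go(.516,-.242,.20,.65)"
```

```text
time: 1.4
tool_pos: [0.518, -0.2406, 0.2698]
ee_rot: [-1.57, 0.0, 0.216]
wrist_force: [-0.5, -0.6, -0.6]
width: 0.0942
t 1.40 at [ 0.518  -0.2406  0.2698] rpy [-1.57   0.     0.216] w 0.0942 F [-0.5 -0.6 -0.6]
delta mm [-2.3 69.8 -0.9] yaw -0.434
```

```bash
python3 -m handwheel '[{"delta_pos":[0,20,0],"yaw":-0.14},{"delta_pos":[-1,40,0],"yaw":-0.28},{"delta_pos":[-2,60,-1],"yaw":-0.43},{"delta_pos":[-2,70,-1],"yaw":-0.43},{"delta_pos":[-2,70,-1],"yaw":-0.43}]' 0
python3 - <<'E'
from h import *
from bench import robot
go(.516,-.242,.146,.65)
a=robot.snapshot("top");b=robot.snapshot("side")
crop(a,410,150,110,110,6,"pics/t1.png");crop(b,320,80,130,120,6,"pics/s1.png")
print(proj(b,robot.get_obs()["tool_pos"]))
E
```

```text
time: 1.9
tool_pos: [0.5134, -0.2437, 0.1984]
ee_rot: [-1.567, 0.002, 0.635]
wrist_force: [-0.0, 0.3, -1.0]
width: 0.0938
t 1.90 at [ 0.5134 -0.2437  0.1984] rpy [-1.567  0.002  0.635] w 0.0938 F [-0.   0.3 -1. ]
delta mm [ 3.1 52.4 -0.2] yaw -0.015
[[392.52639999 128.8088731 ]]
```

View pics/s1.png

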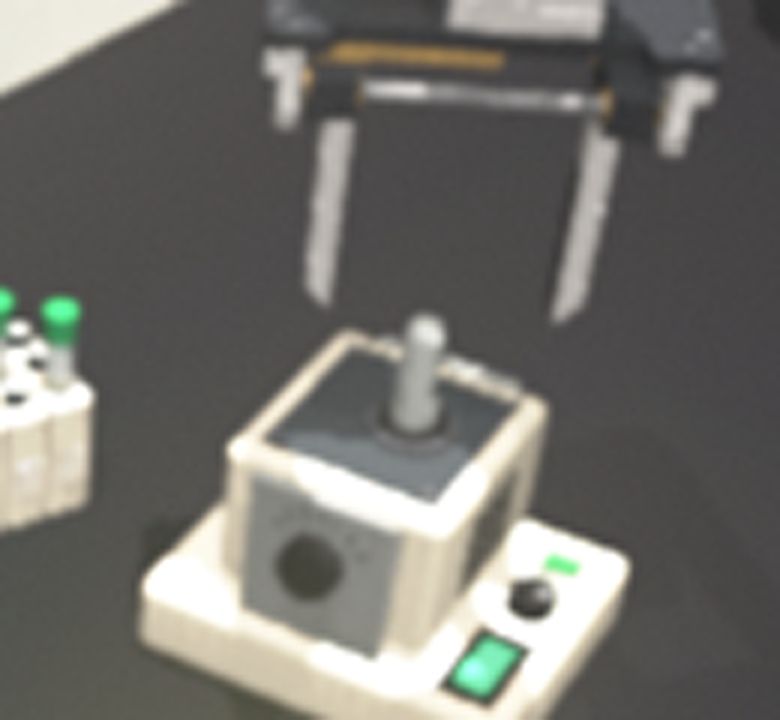

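View pics/t1.png

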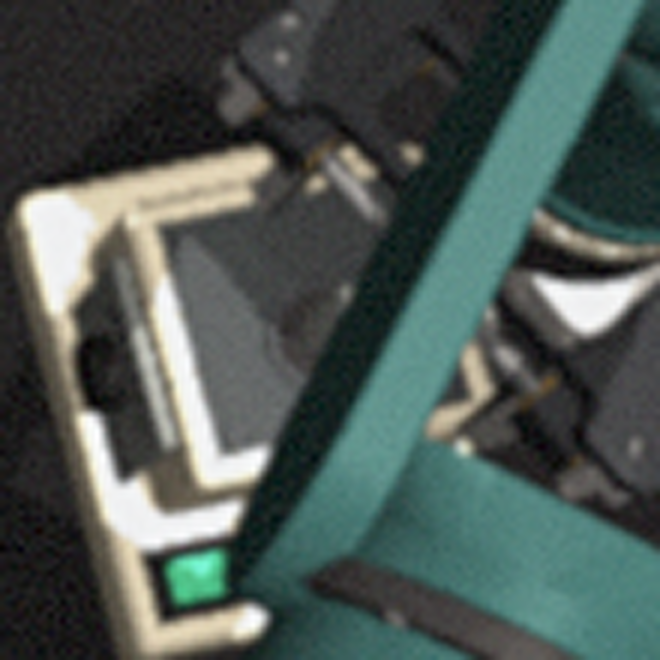

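The side view shows the open fingers straddling the spindle: tips at crop (318,303) and (567,322), spindle top at (428,320). The tool yaw fits, so I'll descend.

```bash
python3 -m handwheel '[{"delta_pos":[1,20,0],"yaw":-0.01},{"delta_pos":[2,40,0],"yaw":-0.01},{"delta_pos":[2,53,0],"yaw":-0.01},{"delta_pos":[2,53,0],"yaw":-0.01},{"delta_pos":[2,53,0],"yaw":-0.01}]' 0
python3 -c "from h import *; go(.516,-.242,.146,.65)"
```

```text
time: 2.5
tool_pos: [0.5163, -0.2433, 0.1484]
ee_rot: [-1.572, -0.0, 0.647]
wrist_force: [-0.6, -0.3, -0.1]
width: 0.0939
t 2.50 at [ 0.5163 -0.2433  0.1484] rpy [-1.572 -0.     0.647] w 0.0939 F [-0.6 -0.3 -0.1]
delta mm [0.6 2.4 1.2] yaw -0.003
```

Now close slowly in stages to see where contact comes.

```bash
python3 -m handwheel '[{"delta_pos":[0,2,1],"yaw":0},{"delta_pos":[0,2,1],"yaw":0},{"delta_pos":[0,2,1],"yaw":0},{"delta_pos":[0,2,1],"yaw":0},{"delta_pos":[0,2,1],"yaw":0},{"delta_pos":[0,2,1],"yaw":0},{"delta_pos":[0,2,1],"yaw":0},{"delta_pos":[0,2,1],"yaw":0}]' 255
python3 -c "from h import *; go(.516,-.242,.146,.172)"
```

```text
time: 3.3
tool_pos: [0.5153, -0.2423, 0.1454]
ee_rot: [-1.571, 0.0, 0.648]
wrist_force: [-0.5, -0.1, -0.0]
width: 0.0333
t 3.30 at [ 0.5153 -0.2423  0.1454] rpy [-1.571  0.     0.648] w 0.0333 F [-0.5 -0.1 -0. ]
delta mm [ 0.7 -0.6 -0.2] yaw 0.476
```

```bash
python3 -m handwheel '[{"delta_pos":[0,0,0],"yaw":0},{"delta_pos":[0,0,0],"yaw":0},{"delta_pos":[0,0,0],"yaw":0},{"delta_pos":[0,0,0],"yaw":0},{"delta_pos":[0,0,0],"yaw":0}]' 255
python3 -c "from h import *; go(.516,-.242,.146,.172)"
```

```text
time: 3.8
tool_pos: [0.5173, -0.2408, 0.1455]
ee_rot: [-1.571, -0.005, 0.649]
wrist_force: [5.4, 2.8, -1.1]
width: 0.0154
t 3.80 at [ 0.5173 -0.2408  0.1455] rpy [-1.571 -0.005  0.649] w 0.0154 F [ 5.4  2.8 -1.1]
delta mm [-1.8 -0.5 -0.2] yaw 0.477
```

Width reads about 16 mm, so the fingers are square on the flat. The 6 N push along +x fits the D's 2 mm offset towards its back, which puts the axis at (0.5157, -0.2420), as measured by camera. Now turn it.

```bash
python3 -m handwheel '[{"delta_pos":[1.5,0,0],"yaw":0.04},{"delta_pos":[2,0,-0.2],"yaw":0.1},{"delta_pos":[2,0,-0.3],"yaw":0.17},{"delta_pos":[2,0,-0.5],"yaw":0.24},{"delta_pos":[2.2,0,-0.7],"yaw":0.31},{"delta_pos":[2.3,0,-0.8],"yaw":0.38},{"delta_pos":[2.3,0,-1],"yaw":0.44},{"delta_pos":[2.3,0,-1],"yaw":0.477},{"delta_pos":[2.3,0,-1],"yaw":0.477},{"delta_pos":[2.3,0,-1],"yaw":0.477},{"delta_pos":[2.3,0,-1],"yaw":0.477},{"delta_pos":[2.3,0,-1],"yaw":0.477}]' 255
python3 -c "from h import *; go(.5177,-.2417,.146,.172)"
```

```text
time: 5.0
tool_pos: [0.5187, -0.2411, 0.1455]
ee_rot: [-1.57, -0.002, 0.172]
wrist_force: [4.6, 2.9, -1.2]
width: 0.0155
t 5.00 at [ 0.5187 -0.2411  0.1455] rpy [-1.57  -0.002  0.172] w 0.0155 F [ 4.6  2.9 -1.2]
delta mm [-1.  -0.5 -0.4] yaw -0.0
```

```bash
python3 -m handwheel '[{"delta_pos":[1.5,0,0.7],"yaw":0},{"delta_pos":[1.5,0,0.7],"yaw":0},{"delta_pos":[1.5,0,0.7],"yaw":0},{"delta_pos":[1.5,0,0.7],"yaw":0}]' 255
python3 - <<'E'
from h import *
from bench import robot
go(.5177,-.2417,.146,.172)
b=robot.snapshot("side")
crop(b,340,100,90,90,7,"pics/s2.png")
E
```

```text
time: 5.4
tool_pos: [0.5187, -0.2411, 0.1454]
ee_rot: [-1.571, 0.001, 0.171]
wrist_force: [-0.3, -0.4, -1.4]
width: 0.0155
t 5.40 at [ 0.5187 -0.2411  0.1454] rpy [-1.571e+00  1.000e-03  1.710e-01] w 0.0155 F [-0.3 -0.4 -1.4]
delta mm [-1.1 -0.6 -0.4] yaw -0.001
```

View pics/s2.png

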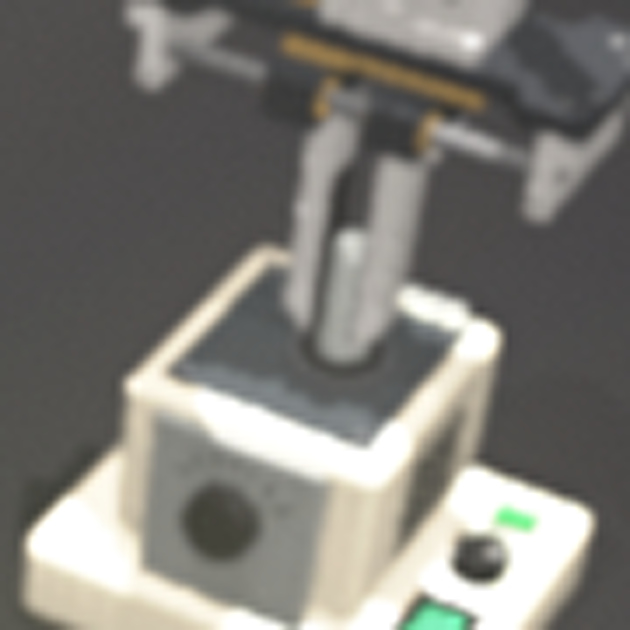

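The fingers are square on the spindle, with the jaw axis in line with the rotator's front and no residual force. I'll release, lift and head for the hub.

```bash
python3 -m handwheel '[{"delta_pos":[0,0,0],"yaw":0},{"delta_pos":[0,0,0],"yaw":0},{"delta_pos":[0,0,0],"yaw":0},{"delta_pos":[0,0,0],"yaw":0},{"delta_pos":[0,-30,0],"yaw":0},{"delta_pos":[0,-70,0],"yaw":0},{"delta_pos":[0,-110,0],"yaw":0},{"delta_pos":[0,-110,0],"yaw":0}]' 79
python3 -c "from h import *; go(.5055,.1847,.20,-1.516)"
```

```text
time: 6.25
tool_pos: [0.5214, -0.242, 0.2632]
ee_rot: [-1.579, -0.01, 0.171]
wrist_force: [-0.4, -0.7, 0.6]
width: 0.0651
t 6.25 at [ 0.5214 -0.242   0.2632] rpy [-1.579 -0.01   0.171] w 0.0651 F [-0.4 -0.7  0.6]
delta mm [ 57.   63.2 423.1] yaw 1.687
```

```bash
python3 -m handwheel '[{"delta_pos":[5,0,40],"yaw":0.14},{"delta_pos":[10,0,80],"yaw":0.28},{"delta_pos":[15,0,120],"yaw":0.42},{"delta_pos":[20,0,165],"yaw":0.56},{"delta_pos":[26,0,210],"yaw":0.7},{"delta_pos":[32,0,255],"yaw":0.84},{"delta_pos":[38,0,300],"yaw":0.98},{"delta_pos":[44,0,340],"yaw":1.12},{"delta_pos":[50,0,380],"yaw":1.26},{"delta_pos":[56,0,410],"yaw":1.4},{"delta_pos":[57,0,423],"yaw":1.54},{"delta_pos":[57,0,423],"yaw":1.687}]' 79
python3 - <<'E'
from h import *
from bench import robot
import pickle
go(.5055,.1847,.08,-1.516)
a=robot.snapshot("top");b=robot.snapshot("side");pickle.dump((a,b),open("s3.pkl","wb"))
crop(a,415,160,80,80,8,"pics/t3.png");crop(b,335,110,90,90,7,"pics/s3.png");
E
```

```text
time: 7.45
tool_pos: [0.5025, 0.188, 0.2543]
ee_rot: [-1.573, 0.0, -1.518]
wrist_force: [0.0, 0.0, 0.1]
width: 0.0651
t 7.45 at [0.5025 0.188  0.2543] rpy [-1.573  0.    -1.518] w 0.0651 F [0.  0.  0.1]
delta mm [  3.5 174.3   2.8] yaw -0.002
```

View pics/t3.png

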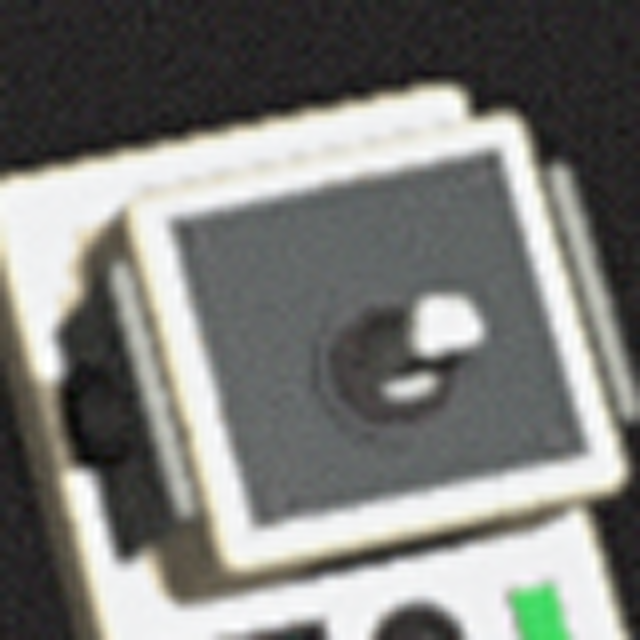

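View pics/s3.png

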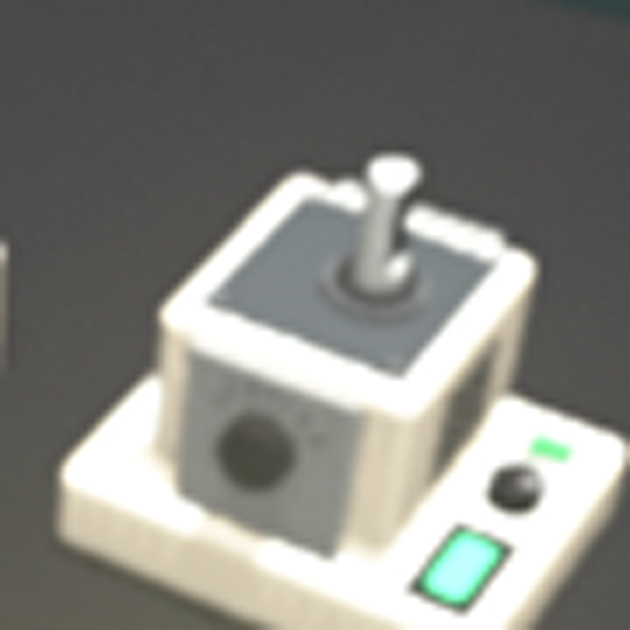

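The spindle top's chord, crop (415,355)-(485,340), now runs parallel to the rotator's front edge, and the ledge at (410,385) faces the front. Descending to the hub.

```bash
python3 -m handwheel '[{"delta_pos":[1,40,1],"yaw":0},{"delta_pos":[2,85,1],"yaw":0},{"delta_pos":[2,130,1],"yaw":0},{"delta_pos":[2,165,1],"yaw":0},{"delta_pos":[2,174,1],"yaw":0},{"delta_pos":[2,174,1],"yaw":0},{"delta_pos":[2,174,1],"yaw":0}]' 79
python3 - <<'E'
from h import *
from bench import robot
go(.5055,.1847,.017,-1.516)
a=robot.snapshot("top");b=robot.snapshot("side")
crop(b,219,190,110,110,6,"pics/s4.png")
E
```

```text
time: 8.25
tool_pos: [0.5059, 0.184, 0.0836]
ee_rot: [-1.567, 0.001, -1.515]
wrist_force: [0.3, 0.9, 0.2]
width: 0.0645
t 8.25 at [0.5059 0.184  0.0836] rpy [-1.567e+00  1.000e-03 -1.515e+00] w 0.0645 F [0.3 0.9 0.2]
delta mm [-0.7 66.6 -0.4] yaw 0.001
```

View pics/s4.png

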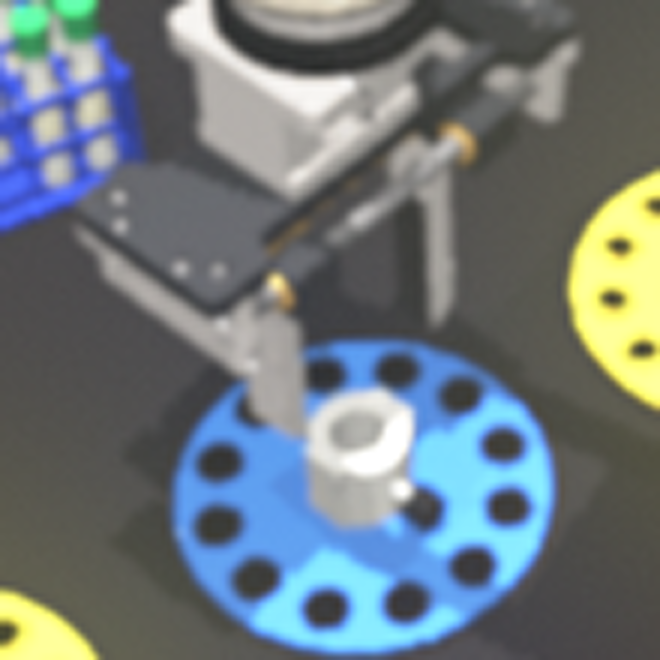

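The fingers straddle the hub at crop (360,455) on its two flats, and it is the blue disc. Descend and grip.

```bash
python3 -m handwheel '[{"delta_pos":[0,25,0],"yaw":0},{"delta_pos":[0,50,0],"yaw":0},{"delta_pos":[0,66,0],"yaw":0},{"delta_pos":[0,66,0],"yaw":0},{"delta_pos":[0,66,0],"yaw":0},{"delta_pos":[0,66,0],"yaw":0}]' 79
python3 -c "from h import *; go(.5055,.1847,.017,-1.516)"
```

```text
time: 8.95
tool_pos: [0.5061, 0.1843, 0.0177]
ee_rot: [-1.567, 0.001, -1.516]
wrist_force: [-0.0, 1.2, 0.8]
width: 0.0651
t 8.95 at [0.5061 0.1843 0.0177] rpy [-1.567e+00  1.000e-03 -1.516e+00] w 0.0651 F [-0.   1.2  0.8]
delta mm [-0.5  0.7 -0.6] yaw 0.0
```

```bash
python3 -m handwheel '[{"delta_pos":[0,0,0],"yaw":0},{"delta_pos":[0,0,0],"yaw":0},{"delta_pos":[0,0,0],"yaw":0},{"delta_pos":[0,0,0],"yaw":0},{"delta_pos":[0,0,0],"yaw":0},{"delta_pos":[0,0,0],"yaw":0},{"delta_pos":[0,0,0],"yaw":0}]' 255
python3 -c "from h import *; go(.5055,.1847,.22,-1.516)"
```

```text
time: 9.65
tool_pos: [0.5047, 0.1841, 0.0159]
ee_rot: [-1.57, 0.0, -1.516]
wrist_force: [-0.6, 1.0, 3.1]
width: 0.041
t 9.65 at [0.5047 0.1841 0.0159] rpy [-1.57   0.    -1.516] w 0.041 F [-0.6  1.   3.1]
delta mm [  -0.6 -204.1    0.9] yaw 0.0
```

```bash
python3 -m handwheel '[{"delta_pos":[0,-15,0],"yaw":0},{"delta_pos":[0,-40,0],"yaw":0},{"delta_pos":[0,-75,0],"yaw":0},{"delta_pos":[0,-110,0],"yaw":0},{"delta_pos":[0,-145,0],"yaw":0},{"delta_pos":[0,-180,0],"yaw":0},{"delta_pos":[0,-205,0],"yaw":0},{"delta_pos":[0,-215,0],"yaw":0},{"delta_pos":[0,-215,0],"yaw":0},{"delta_pos":[0,-215,0],"yaw":0}]' 255
python3 -c "from h import *; go(.5168,-.242,.23,-1.399)"
```

```text
time: 10.65
tool_pos: [0.5036, 0.1836, 0.2281]
ee_rot: [-1.575, -0.001, -1.516]
wrist_force: [0.3, 0.3, -3.1]
width: 0.0411
t 10.65 at [0.5036 0.1836 0.2281] rpy [-1.575e+00 -1.000e-03 -1.516e+00] w 0.0411 F [ 0.3  0.3 -3.1]
delta mm [425.7  -1.9 -10.1] yaw -0.117
```

```bash
python3 -m handwheel '[{"delta_pos":[20,0,0],"yaw":0},{"delta_pos":[60,0,-1],"yaw":-0.01},{"delta_pos":[105,0,-2],"yaw":-0.03},{"delta_pos":[150,0,-3],"yaw":-0.04},{"delta_pos":[195,0,-4],"yaw":-0.05},{"delta_pos":[240,0,-5],"yaw":-0.06},{"delta_pos":[285,0,-6],"yaw":-0.08},{"delta_pos":[330,0,-8],"yaw":-0.09},{"delta_pos":[370,0,-9],"yaw":-0.1},{"delta_pos":[400,0,-10],"yaw":-0.11},{"delta_pos":[418,0,-10],"yaw":-0.117},{"delta_pos":[425,0,-10],"yaw":-0.117}]' 255
python3 -m handwheel '[{"delta_pos":[0,0,0],"yaw":0},{"delta_pos":[0,0,0],"yaw":0},{"delta_pos":[0,0,0],"yaw":0}]' 255
python3 - <<'E'
from h import *
from bench import robot
go(.5168,-.242,.23,-1.399)
a=robot.snapshot("top");b=robot.snapshot("side")
import pickle; pickle.dump((a,b),open("s5.pkl","wb"))
crop(a,400,130,120,120,6,"pics/t5.png");crop(b,320,70,130,120,6,"pics/s5.png")
E
```

```text
time: 11.85
tool_pos: [0.5165, -0.2425, 0.2271]
ee_rot: [-1.575, 0.003, -1.402]
wrist_force: [0.7, 0.3, -3.0]
width: 0.0409
time: 12.15
tool_pos: [0.5177, -0.2397, 0.2303]
ee_rot: [-1.571, 0.001, -1.397]
wrist_force: [0.7, 0.4, -2.6]
width: 0.0408
t 12.15 at [ 0.5177 -0.2397  0.2303] rpy [-1.571e+00  1.000e-03 -1.397e+00] w 0.0408 F [ 0.7  0.4 -2.6]
delta mm [ 2.1  0.3 -1.3] yaw 0.002
```

View pics/t5.png

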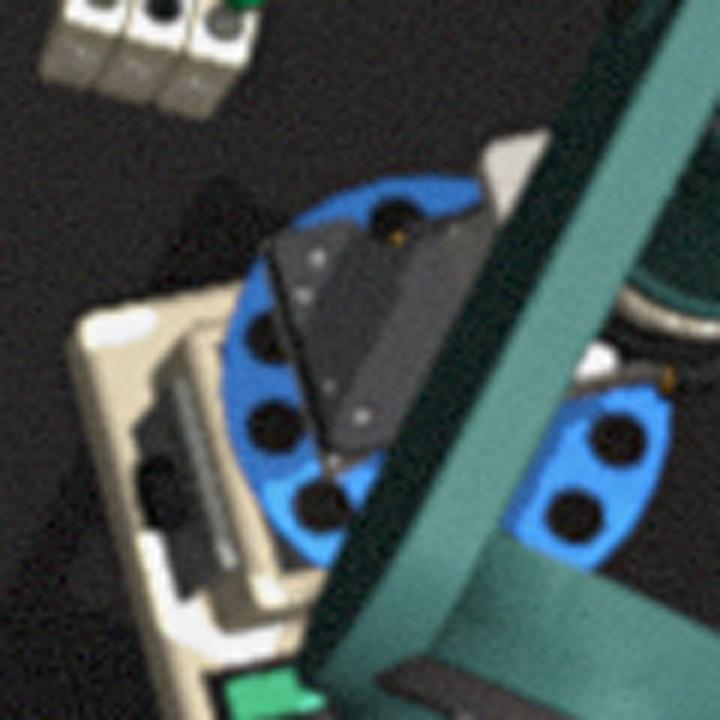

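View pics/s5.png

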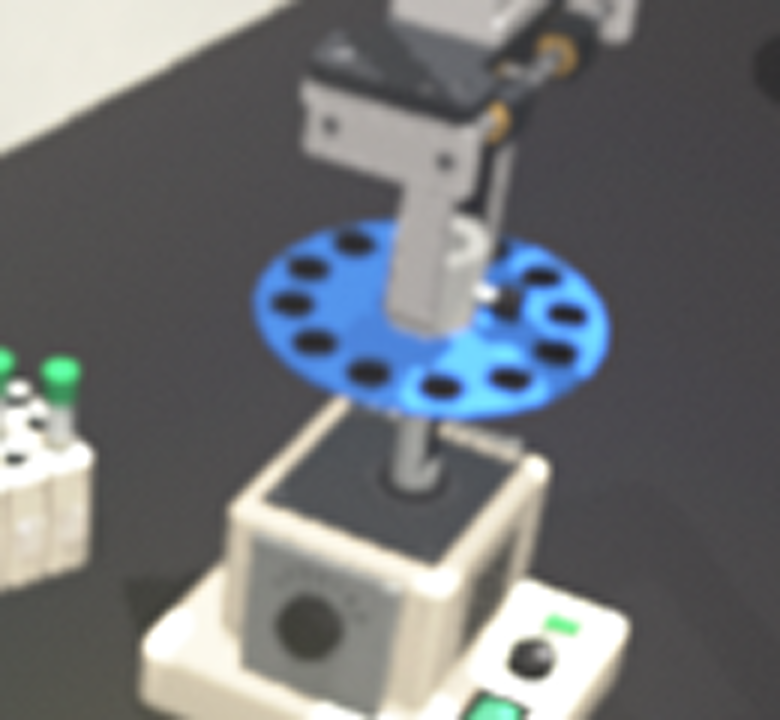

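```bash
python3 - <<'E'
from h import *
import pickle
from bench import robot
a,b=pickle.load(open("s5.pkl","rb"))
p=robot.get_obs(); print(p["tool_pos"])
z=p["tool_pos"][2]+.0071-.013
for s in (a,b):
    h=cv2.cvtColor(s["image"],cv2.COLOR_RGB2HSV); m=cv2.inRange(h,(95,90,100),(110,255,255))
    m[:,:350]=0
    cs=[c for c in cv2.findContours(m,0,2)[0] if cv2.contourArea(c)>30]
    c=np.vstack(cs); hull=cv2.convexHull(c)
    W=np.array([onz(s,*q,z)[:2] for q in hull[:,0,:].astype(float)]).astype(np.float32)
    print("disc",cv2.minEnclosingCircle(W))
d=lambda x,y:(320+(x+.5)/6-.5,70+(y+.5)/6-.5)
sc=onz(b,*d(508,300),p["tool_pos"][2]+.0101)[:2]; print("screw",sc,np.arctan2(*(p["tool_pos"][:2]-sc)[::-1]))
# spindle top by bright blob in s3 views (same cameras)
a3,b3=pickle.load(open("s3.pkl","rb"))
print("top3", onz(a3,415+(445.5)/8-.5,160+(325.5)/8-.5,.184)[:2], "side3",onz(b3,335+(394.5)/7-.5,110+(172.5)/7-.5,.184)[:2],"bearing side3",onz(b3,335+(372)/7-.5,110+(283)/7-.5,.136)[:2],"bearing top3",onz(a3,415+(396)/8-.5,160+(366)/8-.5,.136)[:2])
E
```

```text
[ 0.51788237 -0.23993181  0.23068888]
disc ((0.5186962485313416, -0.23860588669776917), 0.07558543980121613)
disc ((0.5166323781013489, -0.23744261264801025), 0.07869596034288406)
screw [ 0.48661931 -0.24607589] 0.19405528100333877
top3 [ 0.51650557 -0.24289433] side3 [ 0.51620275 -0.24338064] bearing side3 [ 0.51458113 -0.2376744 ] bearing top3 [ 0.51602525 -0.24322653]
```

```bash
python3 -m handwheel '[{"delta_pos":[2,5,-1],"yaw":0},{"delta_pos":[2,15,-1],"yaw":0},{"delta_pos":[2,22,-1],"yaw":0},{"delta_pos":[2,25,-1],"yaw":0},{"delta_pos":[2,25,-1],"yaw":0},{"delta_pos":[2,25,-1],"yaw":0}]' 255
python3 -m handwheel '[{"delta_pos":[0,0,0],"yaw":0}]' 255
python3 -m handwheel '[{"delta_pos":[0,0,0],"yaw":0}]' 255
python3 - <<'E'
from h import *
from bench import robot
go(.5166,-.242,.195,-1.399)
b=robot.snapshot("side")
crop(b,320,70,130,120,6,"pics/s6.png")
E
```

```text
time: 12.85
tool_pos: [0.5171, -0.2432, 0.2055]
ee_rot: [-1.571, -0.0, -1.399]
wrist_force: [-0.0, 1.1, -1.5]
width: 0.0409
time: 12.95
tool_pos: [0.5173, -0.2433, 0.2059]
ee_rot: [-1.57, -0.001, -1.399]
wrist_force: [-0.3, -0.5, -2.6]
width: 0.0408
time: 13.05
tool_pos: [0.5173, -0.2433, 0.206]
ee_rot: [-1.57, -0.001, -1.399]
wrist_force: [0.1, -1.0, -3.0]
width: 0.0407
t 13.05 at [ 0.5173 -0.2433  0.206 ] rpy [-1.570e+00 -1.000e-03 -1.399e+00] w 0.0407 F [ 0.1 -1.  -3. ]
delta mm [-1.4 11.  -0.4] yaw -0.0
```

View pics/s6.png

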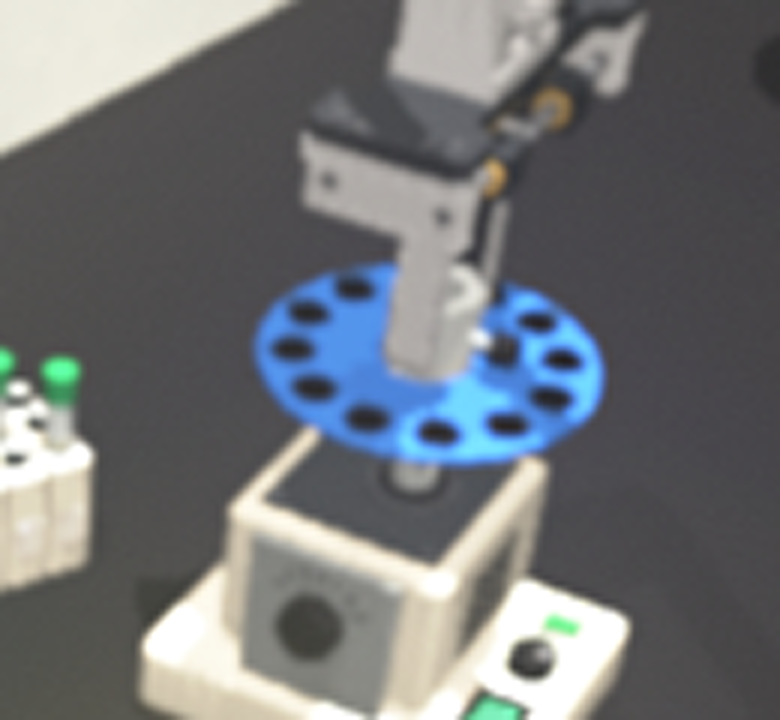

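```bash
python3 -m handwheel '[{"delta_pos":[-1,0,-0.4],"yaw":0},{"delta_pos":[-1,3,-0.4],"yaw":0},{"delta_pos":[-1,6,-0.4],"yaw":0},{"delta_pos":[-1,9,-0.4],"yaw":0},{"delta_pos":[-1,9,-0.4],"yaw":0},{"delta_pos":[-1,9,-0.4],"yaw":0}]' 255
```

```text
time: 13.7
tool_pos: [0.5164, -0.2422, 0.1964]
ee_rot: [-1.571, 0.0, -1.399]
wrist_force: [-0.0, 0.0, -2.3]
width: 0.0407
```

```bash
python3 -m handwheel '[{"delta_pos":[0,2,0],"yaw":0},{"delta_pos":[0,4,0],"yaw":0},{"delta_pos":[0,4,0],"yaw":0},{"delta_pos":[0,4,0],"yaw":0}]' 255
```

```text
time: 14.1
tool_pos: [0.5164, -0.2429, 0.1922]
ee_rot: [-1.571, -0.001, -1.399]
wrist_force: [0.7, -2.7, -2.1]
width: 0.0406
```

```bash
python3 -m handwheel '[{"delta_pos":[0.7,0,0],"yaw":0},{"delta_pos":[0.7,3,0],"yaw":0},{"delta_pos":[0.7,6,0],"yaw":0},{"delta_pos":[0.7,9,0],"yaw":0},{"delta_pos":[0.7,12,0],"yaw":0},{"delta_pos":[0.7,12,0],"yaw":0},{"delta_pos":[0.7,12,0],"yaw":0}]' 255
```

```text
time: 14.8
tool_pos: [0.5164, -0.243, 0.1798]
ee_rot: [-1.572, 0.0, -1.399]
wrist_force: [-0.2, -2.5, -3.3]
width: 0.0406
```

```bash
python3 -m handwheel '[{"delta_pos":[0.7,0,0],"yaw":0},{"delta_pos":[0.7,3,0],"yaw":0},{"delta_pos":[0.7,5,0],"yaw":0},{"delta_pos":[0.7,7,0],"yaw":0},{"delta_pos":[0.7,9,0],"yaw":0},{"delta_pos":[0.7,9,0],"yaw":0},{"delta_pos":[0.7,9,0],"yaw":0}]' 255
```

```text
time: 15.5
tool_pos: [0.5163, -0.2434, 0.1709]
ee_rot: [-1.572, 0.001, -1.399]
wrist_force: [-0.5, -1.3, -3.2]
width: 0.0409
```

```bash
python3 -m handwheel '[{"delta_pos":[0.3,2,0],"yaw":0},{"delta_pos":[0.3,4,0],"yaw":0},{"delta_pos":[0.3,7,0],"yaw":0},{"delta_pos":[0.3,7,0],"yaw":0},{"delta_pos":[0.3,7,0],"yaw":0}]' 255
```

```text
time: 16.0
tool_pos: [0.5164, -0.244, 0.1641]
ee_rot: [-1.572, 0.0, -1.399]
wrist_force: [-2.5, -1.0, -3.3]
width: 0.0406
```

```bash
python3 -m handwheel '[{"delta_pos":[0,2,0],"yaw":0},{"delta_pos":[0,4,0],"yaw":0},{"delta_pos":[0,6,0],"yaw":0},{"delta_pos":[0,6,0],"yaw":0},{"delta_pos":[0,6,0],"yaw":0},{"delta_pos":[0,6,0],"yaw":0}]' 255
python3 - <<'E'
from h import *
from bench import robot
go(.5166,-.2435,.157,-1.399)
a=robot.snapshot("top");b=robot.snapshot("side")
import pickle; pickle.dump((a,b),open("s7.pkl","wb"))
crop(b,340,100,100,90,8,"pics/s7.png")
E
```

```text
time: 16.6
tool_pos: [0.5164, -0.244, 0.1581]
ee_rot: [-1.572, 0.0, -1.399]
wrist_force: [-4.6, -1.5, -2.3]
width: 0.0407
t 16.60 at [ 0.5164 -0.244   0.1581] rpy [-1.572  0.    -1.399] w 0.0407 F [-4.6 -1.5 -2.3]
delta mm [-0.5  1.1  0.3] yaw -0.0
```

View pics/s7.png

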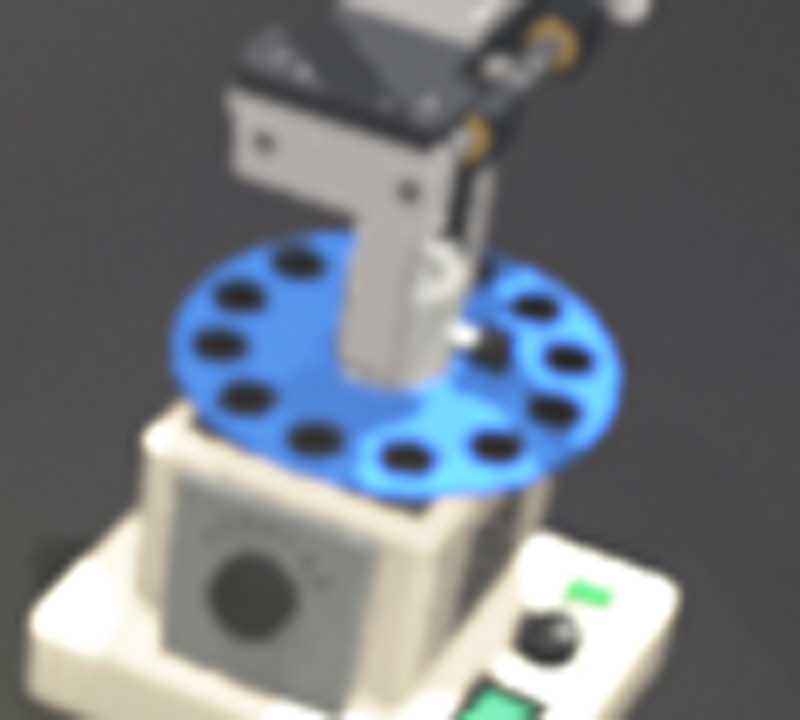

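```bash
python3 -m handwheel '[{"delta_pos":[0.3,1,-1],"yaw":0},{"delta_pos":[0.3,1,-1],"yaw":0},{"delta_pos":[0.3,1,-1],"yaw":0},{"delta_pos":[0.3,1,-1],"yaw":0},{"delta_pos":[0.3,1,-1],"yaw":0}]' 255
python3 - <<'E'
from h import *
from bench import robot
go(.5166,-.2435,.157,-1.399)
b=robot.snapshot("side");o=robot.get_obs(); p=o["tool_pos"]
# extremes of blue disc rim in the side picture vs expectation for hub offset .0071
h=cv2.cvtColor(b["image"],cv2.COLOR_RGB2HSV); m=cv2.inRange(h,(95,90,100),(110,255,255)); m[:,:350]=0
c=cv2.convexHull(np.vstack([c for c in cv2.findContours(m,0,2)[0] if cv2.contourArea(c)>30]))[:,0,:]
print("bbox",c.min(0),c.max(0))
t=np.linspace(0,6.283,180)
for dz in(-.005,0,.005):
    z=p[2]+.0071-.013+dz; q=[proj(b,np.c_[p[0]+.075*np.cos(t),p[1]+.075*np.sin(t),0*t+z-k]) for k in(0,.004)]; q=np.vstack(q)
    print(dz,q.min(0),q.max(0))
d=lambda x,y:(340+(x+.5)/8-.5,100+(y+.5)/8-.5)
sc=onz(b,*d(490,350),p[2]+.0101)[:2]; v=sc-p[:2]; print("screw yaw",np.arctan2(-v[1],-v[0]),np.hypot(*v))
E
```

```text
time: 17.2
tool_pos: [0.5162, -0.2442, 0.1574]
ee_rot: [-1.57, 0.0, -1.399]
wrist_force: [-2.2, 0.5, -2.1]
width: 0.0409
t 17.20 at [ 0.5162 -0.2442  0.1574] rpy [-1.57   0.    -1.399] w 0.0409 F [-2.2  0.5 -2.1]
delta mm [-0.6  0.4  0.5] yaw 0.0
bbox [361 129] [417 162]
-0.005 [361.36470635 129.96809902] [417.04655288 163.91908472]
0 [361.52964639 128.48860038] [417.39224722 162.40342238]
0.005 [361.69562967 127.00012526] [417.74016167 160.87763367]
screw yaw 0.12898226539066762 0.03179760319728202
```

```bash
python3 - <<'E'
from h import *
from bench import robot
import pickle
a0,_=pickle.load(open("s0.pkl","rb")); a=robot.snapshot("top")
d=cv2.absdiff(a0["image"],a["image"]).max(2)
for n,(u,v,w,h) in dict(rack=(245,98,58,50),basin=(320,90,60,58),cassette=(405,98,45,55)).items(): print(n,(d[v:v+h,u:u+w]>60).mean().round(3))
o=robot.get_obs(); print(o["time"],o["tool_pos"],o["wrist_force"],o["width"])
robot.close_job()
E
```

```text
rack 0.0
basin 0.0
cassette 0.0
17.3 [ 0.51618119 -0.24419711  0.15738196] [-1.48359431  0.05244827 -3.3090163 ] 0.04117146036540414
the job is handed in; nothing more can be done
```

I handed the job in at 17.3 s with the blue carousel on the spindle, the thumb-screw facing the front and the hub still gripped. It hangs about 5 mm above the bearing. No verdict was reported.

**Spindle:** I pinched it on its flat and turned it about 0.48 rad until the flat faced the front. The fingers read 15.5 mm apart, against 16 mm for a square grip. Afterwards the flat's edge looked parallel to the rotator's front edge.

**Carousel:** I gripped the hub on its two flats (41 mm) and lifted it clear. It went down the spindle with sideways forces under 5 N and no upward push from the spindle.

**Last checks:**
- **Height:** the foot is about 5.5 mm above the bearing. The disc's outline in the side view agrees to about 1 mm.
- **Hanging, not resting:** the wrist force is about -3 N, which is roughly the carousel's weight.
- **Bystanders:** the rack, basin and cassette show no change in the top view.

**Disagreements:**
- **Screw direction:** from the last side picture I read the screw at 0.13 rad, while the tool's turn says 0.17 rad. That is about 1.5 mm at the screw head.
- **Spindle position:** my estimates of the spindle's y differed by 1 to 2 mm between the camera and the contact forces, and I followed the contact forces on the way down.

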